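# Open the bench test box and park its lid

## Task

Open the grey test box: lift the loose blue lid by its orange front tab and tip it up on its far edge until it leans back on the box's sloping rest by itself, and let go of it. Then take the lid by its tab end, lift it off the box, lower it upright, tab up, into the empty slot of the black-walled rack (the other slot holds a green board), centred so that it does not stick out past the rack's ends, and let go only when it is down in the slot. Do not drop the lid on the table, and leave the jar, the spool, the round display and the screwdriver where they are.

Things in the scene. Friction and masses are not known exactly. Their poses are not given: they have to be found in the camera images.
- test_box: Grey test box, fixed, outside 126 (x) x 116 (y) mm; origin: centre of its underside, +x points away from its front (tab side). The lid lies on a ledge 85 mm up, inside a dark rim 5 mm high with 2 mm play, open in front for |y| < 20 mm. Front wall's outer face at x = -63; under the tab is free but for two 12 mm studs at y = +-30, 35 mm up. A circuit board lies inside.
- box_rest (a point): Box x = 57 mm, y = 0, 85 mm above the table: foot of the dark rest panel along the box's far side, axes as the box's. The panel is 116 wide, 80 long, 8 mm thick, rises from here leaning back (to +x) 15 degrees. In front of it, from here 12 mm towards -x, runs a groove 4 mm deep in the ledge; the tipped lid's far edge stands in it.
- lid: Loose blue lid, flat plate 110 (x) x 100 (y) x 6 mm, 85 to 170 g, with an orange tab 36 mm wide, 6 mm thick, continuing the plate from x = -55 to -88 mm (closed, it overhangs the box's front by 25 mm). Origin: centre of the plate's underside; z is its top face's normal, +x points from the tab to the far edge. Leaning on the rest, z is about 105 degrees from vertical and +x points down.
- lid_tab (a point): Middle of the outer end of the lid's orange tab (lid x = -88, y = 0, z = 3 mm).
- rack: Fixed rack, left or right of the box (it swaps with the tray): aluminium base 12 mm thick, x = -30 to 70, y = -75 to 75 mm; origin at the underside below the middle of the empty front slot. Black walls 6 mm thick, tops 72 mm up. A green board (top 72 mm up, at x = 48) occupies the back slot.
- rack_slot (a point): Middle of the empty front slot's floor, 12 mm above the table; axes as the rack's. The slot runs along y, 150 mm long, 18 mm wide (inner faces at x = +-9 mm), 60 mm deep, open at both ends.
- tray: Grey divided parts tray, fixed, 120 x 150 x 35 mm, bystander; origin at the centre of its underside.
- jar: Amber jar, 48 mm diameter, 65 mm high, loose bystander; origin at the centre of its underside.
- spool: Steel wire spool, 52 mm diameter, 40 mm high, loose bystander; origin at the centre of its underside.
- display: Round red display, 84 mm diameter, on a black post, 157 mm high in all, loose bystander; origin under its foot.
- screwdriver: Screwdriver lying on the table, 170 mm long, loose bystander.
Things that resemble listed ones, but are neither listed nor needed, are in the scene too. Several things have the shape of the lid; the one meant has the colours described above.

How it is judged:
On the way, in this order (a step that is already met when the one before it is completed fails the run):
1. the lid leans back on the box's rest, past upright, still, with its far edge on the ledge, and the robot does not touch it (angle between lid's own z axis and vertical between 1.68 and 2.1 rad and z of lid in the frame of test_box between 0.12 and 0.15 m and x of lid in the frame of test_box between 0.03 and 0.09 m and linear speed of lid below 0.03 m/s and contact force between each of the arm, the fingers and lid below 0.05 N), for 0.3 s.
2. the lid is lifted clear of the box: its origin above 165 mm, no contact with the box, held in the fingers (height (world z) of lid above 0.165 m and contact force between lid and test_box below 0.02 N and contact force between the fingers and lid above 0.3 N), for 0.1 s.
3. the lid is lowered upright, tab up, into the empty slot to within 15 mm of its floor while still held in the fingers (x of lid in the frame of rack between -0.02 and 0.02 m and y of lid in the frame of rack between -0.025 and 0.025 m and z of lid in the frame of rack below 0.082 m and angle between lid's own x axis and vertical above 2.85 rad and contact force between the fingers and lid above 0.3 N), for 0.05 s.
At the end, for the whole second after the job is handed in: The lid stands released and still in the rack's empty slot, tab up: its origin within 20 mm (x) and 25 mm (y) of the slot's middle, its lower edge on the slot floor (origin at most 73 mm above the table), within about 16 degrees of upright (x of lid in the frame of rack between -0.02 and 0.02 m and y of lid in the frame of rack between -0.025 and 0.025 m and z of lid in the frame of rack below 0.073 m and angle between lid's own x axis and vertical above 2.85 rad and linear speed of lid below 0.02 m/s and contact force between the fingers and lid below 0.05 N); the robot touches nothing.
It fails at once if the lid is dropped on the table (its origin below 45 mm) (height (world z) of lid below 0.045 m).
It fails at once if a bystander is shifted by more than 30 mm (distance of any of jar, spool, display, screwdriver from where it was at the start of the episode above 0.03 m).
It also fails if it takes over 64 s, if anything falls off the work surface, if the arm or the gripper's body presses on something with over 40 N, if the wrist force passes 120 N, or if a joint passes its speed limit or range.

## Robot

A 6-joint arm with a two-finger parallel gripper is mounted at the origin on the work surface. World frame = base frame: x ahead of the robot, y to its left, z up, the work surface at z = 0. Lengths are in m, angles in rad, forces in N, time in s.
With the tool pointing down it reaches from about 0.35 to 0.775 m from the base axis. Payload 5.5 kg.
Tool frame: the origin (TCP) lies on the centre line of the jaws, within the pads' length; the fingertips stand 11 mm ahead of it and the grasp point (between the pads) lies 8 mm behind it; z points along the fingers, y is the line along which they close (so a half turn about z gives the same grasp; the last joint's range is limited). The gripper opens to 85 mm and grips with 20 to 120 N. Pads are 22 mm wide; open, the fingers measure 114 mm over their backs; the gripper's body (76 mm by 85 mm) begins 54 mm behind the grasp point. The pads swing forward as they close: fully open they stand 13 mm farther back than shut.
Start: joints at [0.998, 0.313, 0.046, 1.304, 0, 1.431], TCP at [0.241, 0.522, 0.242] pointing down, gripper open.
Joint ranges: [-2.76, 2.76], [-0.86, 1.69], [-1.03, 1.26], [-2.2, 2.34], [-1.47, 1.5], [-3.14, 3.14]. Speed limits (rad/s): [2.57, 2.57, 3.14, 3.14, 3.14, 3.14].

## Interface

Orientations are given as a unit quaternion [w, x, y, z].
In Python, from workcell import env, viewer, order, models gives the robot as it stands.
- The arm moves only by the tool drive_tool, never from a script. Its argument "series" is a list that holds one entry, the list of rows, each a list of 6 numbers: the shift along the tool's x, y, z each as a share of 120 mm, from -1 to 1, then the turn, a rotation vector about the tool's x, y, z each as a share of 180 degrees, from -1 to 1. A call has 1 to 20 rows; each row shifts and turns the commanded pose from where the row before left it, along the tool's axes as they then stand; what a row does not reach is not made up. A row lasts 1/8 s, in which the tool goes at most 62.5 mm and 10.7 degrees, less where a joint would pass 70% of its speed; a pose out of reach is approached as far as the arm can. A call with a number of a shift or a turn outside -1 to 1 is refused whole. A call with a gripper value outside its range is refused whole. "jaw" is the opening, from -1 (shut) to 1 (fully open), set as the call begins (left out, the last holds). The fingers move at their own pace and stop on an object; "grip_force" is the grip in N (left out, the last holds). Time passes only in rows, so rows that do not move let the fingers close. It gives the time, the measured TCP pose, the force, the opening and the grip force at its end, in the units of the state.
- env.get_state(): the state, without advancing time (a new reading comes with each control period).
- viewer.read_camera(name): name is "scene" or "side" or "wrist"; returns the picture (480x640x3 uint8, red, green, blue); there is no depth.
- viewer.camera_info(name): a dict with "intrinsics" (3x3 intrinsics, pixels), "R" (3x3) and "t" (3): a world point X has camera coordinates R X + t; the wrist camera has in their place "T_tool_cam" (4x4, takes a point from camera to tool coordinates, whose origin is the TCP and whose axes are the flange's). Camera axes: x right, y down, z forward; pixel columns grow to the right and rows downward; lengths in m; the calibration is good to about 2 mm. A picture is of the moment at which its call begins: read the wrist's pose just before it. camera_info takes no time and is no camera call.
- order.hand_in(): hands the job in; it is judged then, once.
Trained networks look in the newest picture that a camera, given by its name, has taken for a name from the list of things; names that differ only in an ending like _2 or _b are one class to them, and where a whole thing is asked for, a point or a joint stands for the part that bears it (a point fixed in the world has none). Each returns a list of dicts, best first, with "score" (0 to 1); they miss things now and then, are a little off and sometimes report something else, mostly with a low value. They report only what shows in the picture. A call takes as long as a camera call. They do not tell look-alikes from the thing itself.
- models.silhouettes(label, camera): "region" (480x640 bool, what is visible of it) and "location" ([column, row] in pixels, amid what is visible of it).
The state is a dict: "clock": time; "joint_pos": joint angles; "qvel": joint speeds; "tau": joint torques, N m; "tcp_pos": TCP position; "orientation": TCP orientation; "wrist_force": force on the tool from outside, world axes, zero at the start; "ft_torque": the same for the moment, N m; "finger_gap": finger opening in m; "grip_force": force on a finger pad.
Only numpy, scipy, OpenCV 4.12 (cv2) and the standard library are available. Lean on these libraries where they do the work, as an engineer would, in place of code of your own. Each camera call takes 0.05 s, during which the arm holds its last target. There are 200 camera calls.

## Working session

There is one attempt and no reset: what is moved stays moved. The work goes in short steps, Python scripts to look and compute and a tool call to move; the robot and the scene stay as the last step left them, time stands still between calls to the robot, and variables do not carry over. Pictures are saved under pics/ and viewed, at most 10 in all, crops included, and the job is handed in when it is done.

Besides the shell and the picture viewer there is one more tool, called after "Request:" by a JSON object that holds its "fn" and its "kwargs". drive_tool: Moves the arm, as the interface text tells. Its arguments: {"type":"object","properties":{"series":{"type":"array"},"jaw":{"type":"number"},"grip_force":{"type":"number"}},"required":["series"]}

```bash
ls; mkdir -p pics; python3 - <<'E'
from workcell import env, viewer, order, models
import cv2,numpy as np
s=env.get_state(); print({k:np.round(v,3).tolist() for k,v in s.items()})
for c in ["scene","side"]:
    im=viewer.read_camera(c); cv2.imwrite(f"pics/{c}0.png",im[:,:,::-1])
    i=viewer.camera_info(c); print(c,{k:np.round(v,4).tolist() for k,v in i.items() if k in("intrinsics","R","t")})
    for l in ["test_box","lid","lid_tab","rack","tray","jar","spool","display","screwdriver"]:
        print(l,[(round(float(d["score"]),2),np.round(d["location"]).tolist(),int(d["region"].sum())) for d in models.silhouettes(l,c)][:4])
print(viewer.camera_info("wrist"))
E
```

```text
pics
{'clock': 0.0, 'joint_pos': [0.998, 0.314, 0.045, 1.304, -0.0, 1.431], 'qvel': [-0.001, -0.001, -0.0, -0.002, 0.002, 0.001], 'tau': [0.003, -48.063, 29.853, 0.019, -0.0, -0.0], 'tcp_pos': [0.241, 0.522, 0.241], 'orientation': [-0.0, 0.215, 0.977, -0.001], 'wrist_force': [0.031, -0.177, 0.409], 'ft_torque': [0.008, 0.056, -0.046], 'grip_force': 0.0, 'finger_gap': 0.085}
scene {'intrinsics': [[549.6717, 0.0, 320.6704], [0.0, 549.6717, 240.4718], [0.0, 0.0, 1.0]], 'R': [[0.375, 0.9269, -0.0151], [0.6383, -0.27, -0.7209], [-0.6723, 0.2607, -0.6929]], 't': [-0.1982, -0.2659, 1.8284]}
test_box [(0.86, [312.0, 264.0], 2607)]
lid [(0.9, [297.0, 243.0], 1414), (0.73, [335.0, 206.0], 950), (0.62, [393.0, 178.0], 760)]
lid_tab [(0.91, [392.0, 172.0], 760), (0.76, [298.0, 251.0], 1347), (0.6, [339.0, 204.0], 888)]
rack [(0.98, [204.0, 286.0], 2664)]
tray [(0.89, [413.0, 220.0], 2129), (0.38, [202.0, 285.0], 2585), (0.2, [200.0, 226.0], 245)]
jar [(0.6, [435.0, 294.0], 516)]
spool [(0.56, [262.0, 351.0], 524)]
display [(0.8, [344.0, 320.0], 1180)]
screwdriver [(0.78, [203.0, 228.0], 266)]
si
[... 524 characters left out ...]
233.0, 216.0], 1961)]
jar [(0.84, [317.0, 181.0], 324)]
spool []
display [(0.78, [388.0, 194.0], 894)]
screwdriver [(0.94, [335.0, 374.0], 475), (0.35, [337.0, 252.0], 1341)]
{'intrinsics': array([[381.3586592 ,   0.        , 318.58467466],
       [  0.        , 381.3586592 , 240.85432286],
       [  0.        ,   0.        ,   1.        ]]), 'T_tool_cam': array([[ 5.21677881e-04, -9.55736455e-01, -2.94223651e-01,
         7.49077251e-02],
       [ 9.99999020e-01,  1.16374578e-04,  1.39504062e-03,
        -5.10783441e-04],
       [-1.29905102e-03, -2.94224091e-01,  9.55735579e-01,
        -1.31779587e-01],
       [ 0.00000000e+00,  0.00000000e+00,  0.00000000e+00,
         1.00000000e+00]])}
```

View pics/scene0.png

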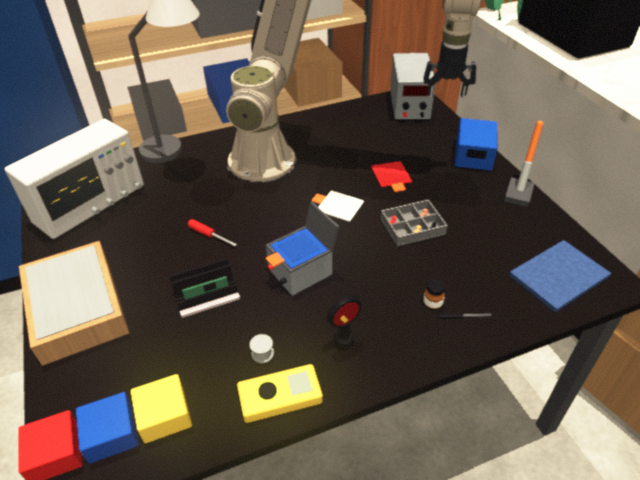

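View pics/side0.png

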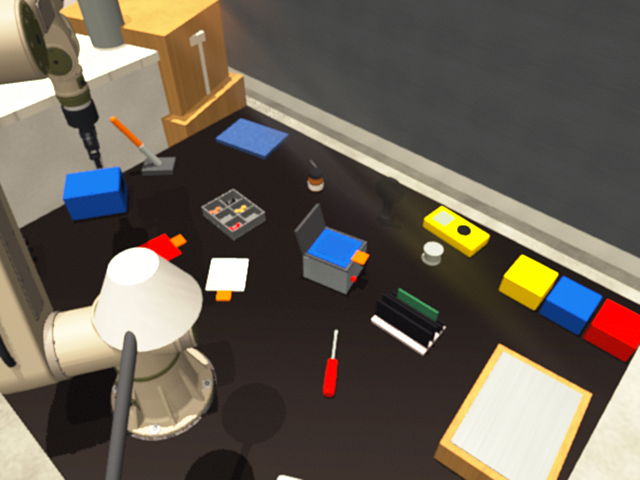

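The grey box with the blue lid sits mid-scene: tab at (275,261) in scene and (361,258) in side. The rack is at (205,288) in scene and (408,318) in side, with its aluminium strip on the image-bottom side. Next I'll measure coarse poses.

```bash
cat > h.py <<'E'
from workcell import env, viewer, order, models
import cv2,numpy as np
from scipy.spatial.transform import Rotation as Rot
def cam(c,s=None):
    i=viewer.camera_info(c); K=i["intrinsics"]
    if c!="wrist": return K,i["R"],i["t"]
    s=s or env.get_state(); q=s["orientation"]; R=Rot.from_quat([q[1],q[2],q[3],q[0]]).as_matrix()
    T=np.eye(4);T[:3,:3]=R;T[:3,3]=s["tcp_pos"]; W=np.linalg.inv(T@i["T_tool_cam"])
    return K,W[:3,:3],W[:3,3]
def toplane(c,uv,z):
    K,R,t=c; d=R.T@np.linalg.inv(K)@np.array([uv[0],uv[1],1.]); o=-R.T@t
    return o+d*(z-o[2])/d[2]
def proj(c,X):
    K,R,t=c; p=(K@(R@np.atleast_2d(X).T+t[:,None])).T; return p[:,:2]/p[:,2:]
E
python3 - <<'E'
from h import *
for c,bb in [("scene",(255,215,345,300)),("side",(295,215,385,300))]:
    im=cv2.imread(f"pics/{c}0.png"); C=cam(c); hsv=cv2.cvtColor(im,cv2.COLOR_BGR2HSV)
    x0,y0,x1,y1=bb; sub=hsv[y0:y1,x0:x1]
    for n,lo,hi in [("blue",(105,150,90),(120,255,255)),("orange",(5,150,150),(20,255,255))]:
        m=cv2.inRange(sub,lo,hi); nn,l,st,ce=cv2.connectedComponentsWithStats(m); k=1+st[1:,4].argmax()
        uv=ce[k]+[x0,y0]; pts=np.argwhere(l==k)[:,::-1].astype(np.float32)+[x0,y0]
        print(c,n,st[k,4],uv.round(1),toplane(C,uv,.091).round(4))
        if n=="blue":
            r=cv2.boxPoints(cv2.minAreaRect(np.array([toplane(C,p,.091)[:2] for p in pts],np.float32))); print(r.round(3).tolist())
C1,C2=cam("scene"),cam("side")
def show(n,a,b,z):print(n,toplane(C1,a,z).round(3),toplane(C2,b,z).round(3))
show("strip ends a",(181,313),(373,321),.012);show("strip ends b",(240,297),(428,351),.012)
show("board",(204,288),(417,303),.06)
show("disp foot",(343,342),(385,216),.0);show("display top",(347,305),(388,186),.12);show("driver",(200,227),(331,380),.01);show("drivertip",(235,245),(337,333),.01)
show("spool",(262,348),(432,253),.02)
show("jar",(434,296),(317,183),.03)
E
```

```text
scene blue 1177 [298.9 247.4] [ 0.5232 -0.0562  0.091 ]
[[0.460999995470047, -0.014000000432133675], [0.48500001430511475, -0.12099999934434891], [0.5820000171661377, -0.10000000149011612], [0.5580000281333923, 0.00800000037997961]]
scene orange 159 [274.3 259.5] [ 0.5397 -0.1277  0.091 ]
side blue 1231 [334.2 247.5] [ 0.5197 -0.0595  0.091 ]
[[0.45899999141693115, -0.01600000075995922], [0.48399999737739563, -0.125], [0.5839999914169312, -0.10199999809265137], [0.5580000281333923, 0.007000000216066837]]
side orange 162 [360.3 257.4] [ 0.5368 -0.1312  0.091 ]
strip ends a [ 0.549 -0.379  0.012] [ 0.451 -0.244  0.012]
strip ends b [ 0.556 -0.23   0.012] [ 0.468 -0.391  0.012]
board [ 0.536 -0.31   0.06 ] [ 0.533 -0.309  0.06 ]
disp foot [ 0.774 -0.043  0.   ] [ 0.788 -0.034  0.   ]
display top [ 0.764 -0.03   0.12 ] [ 0.782 -0.035  0.12 ]
driver [ 0.256 -0.264  0.01 ] [ 0.262 -0.27   0.01 ]
drivertip [ 0.367 -0.191  0.01 ] [ 0.367 -0.2    0.01 ]
spool [ 0.731 -0.227  0.02 ] [ 0.734 -0.23   0.02 ]
jar [0.754 0.211 0.03 ] [0.743 0.198 0.03 ]
```

Request:
{"fn": "drive_tool", "kwargs": {"series": [[[-0.33,-0.34,-0.07,0,0,0],[-0.33,-0.34,-0.07,0,0,0],[-0.33,-0.34,-0.07,0,0,0],[-0.33,-0.34,-0.07,0,0,0],[-0.33,-0.34,-0.07,0,0,0],[-0.33,-0.34,-0.07,0,0,0],[-0.33,-0.34,-0.07,0,0,0],[-0.33,-0.34,-0.07,0,0,0],[-0.33,-0.34,-0.07,0,0,0],[-0.33,-0.34,-0.07,0,0,0],[-0.33,-0.34,-0.07,0,0,0],[-0.33,-0.34,-0.07,0,0,0],[-0.33,-0.34,-0.07,0,0,0],[-0.33,-0.34,-0.07,0,0,0],[0,0,0,0,0,0],[0,0,0,0,0,0]]]}}

```text
clock: 3.0
tcp_pos: [0.5046, -0.229, 0.3595]
orientation: [-0.001, 0.215, 0.977, 0.0]
wrist_force: [0.9, 0.8, 0.3]
finger_gap: 0.0854
grip_force: 0.0
```

```bash
python3 - <<'E'
from h import *
import json
s=env.get_state(); im=viewer.read_camera("wrist"); cv2.imwrite("pics/w1.png",im[:,:,::-1])
d={k:np.array(v).tolist() for k,v in s.items()}; json.dump(d,open("s1.json","w"))
print(d["clock"],d["joint_pos"],d["tcp_pos"],d["orientation"],np.abs(d["qvel"]).max())
E
```

```text
3.0 [-0.5710901256429045, 0.272353229067874, 0.27471971815682883, 1.5743851161272633, 0.00036654948022772676, -0.13757822617752646] [0.5046078784242812, -0.2289988559218309, 0.35945763529848307] [-0.0005095939466666586, 0.21506268555616243, 0.9766000379824595, 0.000383937545931493] 0.025904867520657685
```

View pics/w1.png

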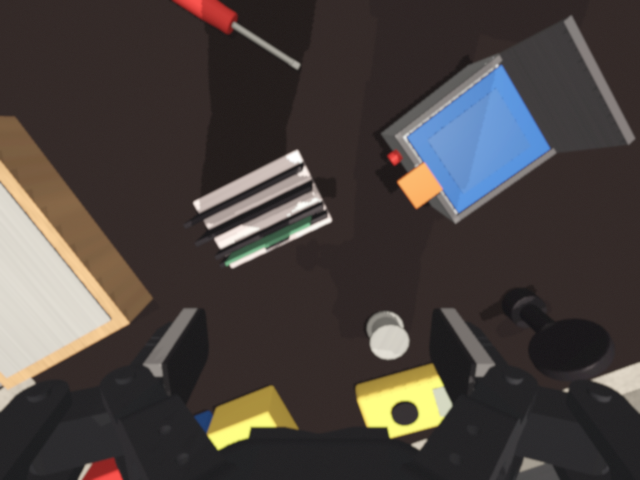

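The wrist view shows the rack base corners at about (195,203), (299,152), (331,220) and (232,267), with the board at the lower edge. The lid is at (480,140) and the tab at (420,186). A horizontal grasp would hit the rack, so I'll grip the tab by its sides with the tool tilted.

```bash
python3 - <<'E'
from h import *
import json
s=json.load(open("s1.json")); C=cam("wrist",s)
im=cv2.imread("pics/w1.png"); hsv=cv2.cvtColor(im,cv2.COLOR_BGR2HSV)
x0,y0=370,40
for n,lo,hi in [("blue",(105,150,90),(120,255,255)),("orange",(5,150,150),(20,255,255))]:
    m=cv2.inRange(hsv[y0:235,x0:],lo,hi); nn,l,st,ce=cv2.connectedComponentsWithStats(m);k=1+st[1:,4].argmax()
    P=np.array([toplane(C,p+[x0,y0],.091)[:2] for p in np.argwhere(l==k)[:,::-1]],np.float32)
    (c,sz,a)=cv2.minAreaRect(P); print(n,np.round(c,4),np.round(sz,4),round(a,2),cv2.boxPoints((c,sz,a)).round(4).tolist(), P.mean(0))
for p in [(195,203),(299,152),(331,220),(232,267)]: print("base",toplane(C,p,.012).round(4))
# box rim / rest panel hints
for p,z in [((459,222),.09),((556,152),.09),((384,135),.09),((500,57),.085)]: print("rim",toplane(C,p,z).round(4))
E
```

```text
blue [ 0.5559 -0.0336] [0.0568 0.1242] 45.14 [[0.4918000102043152, -0.00989999994635582], [0.579800009727478, -0.09749999642372131], [0.6198999881744385, -0.05730000138282776], [0.5318999886512756, 0.030300000682473183]] [ 0.5468472  -0.02570307]
orange [ 0.5377 -0.1289] [0.0376 0.0309] 14.22 [[0.5156000256538391, -0.11860000342130661], [0.5231999754905701, -0.148499995470047], [0.5597000122070312, -0.13930000364780426], [0.5521000027656555, -0.10930000245571136]] [ 0.5454765  -0.13153598]
base [ 0.4583 -0.3808  0.012 ]
base [ 0.4567 -0.233   0.012 ]
base [ 0.5514 -0.2326  0.012 ]
base [ 0.5548 -0.3799  0.012 ]
rim [ 0.5931 -0.1018  0.09  ]
rim [0.5643 0.0126 0.09  ]
rim [ 0.4744 -0.1417  0.09  ]
rim [ 0.4544 -0.0113  0.085 ]
```

```bash
cat > fit.py <<'E'
from h import *
import json
from scipy.optimize import minimize
s=json.load(open("s1.json"))
views=[("wrist",cam("wrist",s),cv2.imread("pics/w1.png"),(370,40,640,235)),("scene",cam("scene"),cv2.imread("pics/scene0.png"),(255,215,345,300)),("side",cam("side"),cv2.imread("pics/side0.png"),(295,215,385,300))]
res={}
for n,C,im,(x0,y0,x1,y1) in views:
    hsv=cv2.cvtColor(im,cv2.COLOR_BGR2HSV); out=[]
    for lo,hi in [((98,90,60),(125,255,255)),((5,120,110),(22,255,255))]:
        m=cv2.inRange(hsv,lo,hi); k=np.zeros_like(m); k[y0:y1,x0:x1]=m[y0:y1,x0:x1]
        k=cv2.morphologyEx(k,cv2.MORPH_OPEN,np.ones((2,2))); nn,l,st,ce=cv2.connectedComponentsWithStats(k); j=1+st[1:,4].argmax()
        cs,_=cv2.findContours((l==j).astype(np.uint8),0,1); h=cv2.convexHull(np.vstack(cs))[:,0]
        P=np.array([toplane(C,p,.091)[:2] for p in h],np.float32); r=cv2.minAreaRect(P); out.append(np.array(r[0])); print(n,np.round(r[0],4),np.round(r[1],4),round(r[2],1))
    d=out[0]-out[1]; print("  yaw",np.degrees(np.arctan2(d[1],d[0])).round(2),"dist",np.linalg.norm(d).round(4))
E
python3 fit.py
python3 - <<'E'
from h import *
import json
s=json.load(open("s1.json")); C=cam("wrist",s)
im=cv2.imread("pics/w1.png")
def draw(o,yaw,pts,col,f=1):
    R=Rot.from_euler('z',yaw,degrees=True).as_matrix(); uv=proj(C,np.array(pts)@R.T+o)
    cv2.polylines(im,[np.round(uv*8).astype(int)],f,col,1,shift=3)
o=np.array([.5215,-.058,0]);y=102.8
draw(o,y,[(-.063,-.058,.09),(.063,-.058,.09),(.063,.058,.09),(-.063,.058,.09)],(0,255,255))
draw(o,y,[(-.055,-.05,.091),(.055,-.05,.091),(.055,.05,.091),(-.055,.05,.091)],(255,255,0))
draw(o,y,[(-.088,-.018,.091),(-.055,-.018,.091),(-.055,.018,.091),(-.088,.018,.091)],(0,255,0))
o=np.array([.487,-.307,0]);y=0
draw(o,y,[(-.03,-.075,.012),(.07,-.075,.012),(.07,.075,.012),(-.03,.075,.012)],(0,255,255))
for a,b in[(-.015,-.009),(.009,.015)]: draw(o,y,[(a,-.075,.072),(b,-.075,.072),(b,.075,.072),(a,.075,.072)],(0,0,255))
cv2.imwrite("pics/w1o.png",cv2.resize(im[40:280,180:640],None,fx=1.7,fy=1.7,interpolation=cv2.INTER_CUBIC))
E
```

```text
wrist [ 0.5231 -0.0562] [0.1007 0.1111] 13.0
wrist [ 0.5391 -0.1274] [0.039  0.0337] 13.0
  yaw 102.66 dist 0.0729
scene [ 0.5256 -0.0551] [0.1042 0.1136] 12.8
scene [ 0.5431 -0.1269] [0.0425 0.0348] 10.7
  yaw 103.66 dist 0.0739
side [ 0.5202 -0.063 ] [0.1053 0.1142] 13.0
side [ 0.5361 -0.135 ] [0.0444 0.0346] 13.2
  yaw 102.46 dist 0.0738
```

View pics/w1o.png

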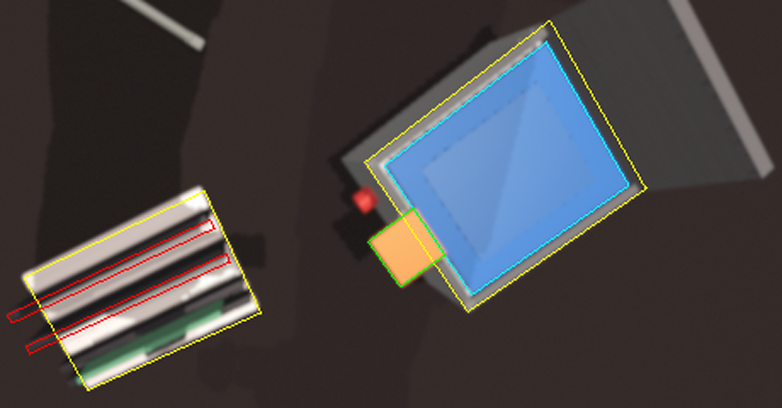

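The overlay fits: lid centre (0.522,-0.057) with yaw 102.8°, rack origin (0.487,-0.307) with yaw about 0°. Next I'll orient the tool.

Request:
{"fn": "drive_tool", "kwargs": {"series": [[[0,0,0,0,0,0.058],[0,0,0,0,0,0.058],[0,0,0,0,0,0.058],[0,0,0,0,0,0.058],[0,0,0,0,0,0.058],[0,0,0,0,0.05,0],[0,0,0,0,0.05,0],[0,0,0,0,0.05,0],[0,0,0,0,0.05,0],[0,0,0,0,0.05,0],[0,0,0,0,0,0]]], "jaw": 1}}

```text
clock: 4.42
tcp_pos: [0.5054, -0.2299, 0.3534]
orientation: [-0.302, 0.575, 0.722, 0.239]
wrist_force: [-0.3, 1.0, -0.6]
finger_gap: 0.0854
grip_force: 0.0
```

```bash
cat >> h.py <<'E'
O=np.array([.5222,-.057,0]); B=Rot.from_euler('z',102.8,degrees=True).as_matrix()
def go(p=None,Rm=None):
    "print share-units shift from current TCP to p (tool axes) and rotvec to Rm"
    s=env.get_state(); q=s["orientation"]; R=Rot.from_quat([q[1],q[2],q[3],q[0]]).as_matrix()
    print("t",round(s["clock"],2),"q",np.round(s["joint_pos"],2),"tcp",np.round(s["tcp_pos"],4),"F",np.round(s["wrist_force"],1))
    print("R in box\n",(B.T@R).round(3),"box pos",(B.T@(s["tcp_pos"]-O)).round(4))
    if p is not None: d=R.T@(np.array(p)-s["tcp_pos"]); print("shift share",(d/.12).round(3),"norm",np.linalg.norm(d).round(3))
    if Rm is not None: print("rot share",(Rot.from_matrix(R.T@Rm).as_rotvec()/np.pi).round(4))
def pitch(a): # tool y=-by, tool z a deg below horizontal toward +bx
    a=np.radians(a); z=np.array([np.cos(a),0,-np.sin(a)]); y=np.array([0,-1,0]); return B@np.array([np.cross(y,z),y,z]).T
E
python3 - <<'E'
from h import *
go(O+B@[-.1217,0,.1247],pitch(45))
E
```

```text
t 4.42 q [-0.78  0.82  0.88  2.33  0.39  0.42] tcp [ 0.5054 -0.2299  0.3534] F [-0.3  1.  -0.6]
R in box
 [[ 0.703  0.003  0.711]
 [-0.001 -1.     0.004]
 [ 0.711 -0.004 -0.703]] box pos [-0.1648  0.0547  0.3534]
shift share [-1.102  0.464  1.594] norm 0.239
rot share [-0.0014 -0.0017 -0.0002]
```

Request:
{"fn": "drive_tool", "kwargs": {"series": [[[-0.22,0.093,0.319,0,0,0],[-0.22,0.093,0.319,0,0,0],[-0.22,0.093,0.319,0,0,0],[-0.22,0.093,0.319,0,0,0],[-0.22,0.093,0.319,0,0,0],[0,0,0,0,0,0],[0,0,0,0,0,0]]]}}

```text
clock: 5.3
tcp_pos: [0.5496, -0.1745, 0.134]
orientation: [-0.298, 0.575, 0.724, 0.238]
wrist_force: [0.3, 0.4, 0.1]
finger_gap: 0.0854
grip_force: 0.0
```

```bash
python3 - <<'E'
from h import *
im=viewer.read_camera("wrist"); cv2.imwrite("pics/w2.png",im[:,:,::-1])
go(O+B@[-.0793,0,.0823],pitch(45))
E
```

```text
t 5.35 q [-0.67  0.85  0.41  1.79  0.45  0.51] tcp [ 0.5498 -0.1752  0.134 ] F [ 0.5 -0.5  0.6]
R in box
 [[ 0.71   0.004  0.705]
 [ 0.004 -1.     0.001]
 [ 0.705  0.003 -0.71 ]] box pos [-0.1214 -0.0007  0.134 ]
shift share [-0.054 -0.006  0.553] norm 0.067
rot share [-0.0002  0.0012  0.0014]
```

View pics/w2.png

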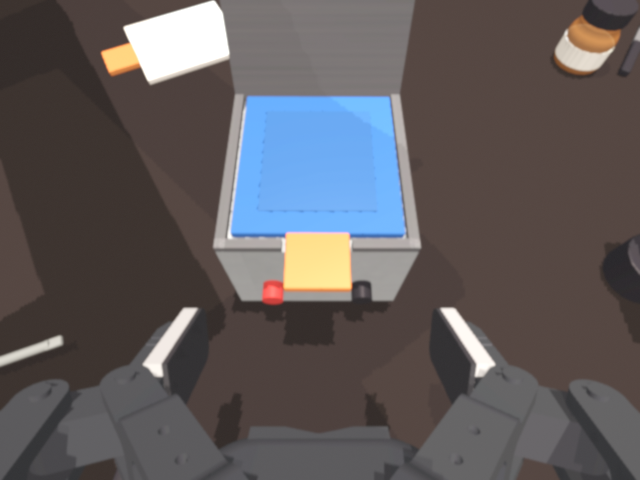

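The picture shows the tab centred at column 318 between the pads, so I'm well aligned. Moving in and closing.

Request:
{"fn": "drive_tool", "kwargs": {"series": [[[-0.018,-0.002,0.184,0,0,0],[-0.018,-0.002,0.184,0,0,0],[-0.018,-0.002,0.184,0,0,0],[0,0,0,0,0,0],[0,0,0,0,0,0]]]}}

```text
clock: 5.98
tcp_pos: [0.54, -0.1352, 0.0809]
orientation: [-0.298, 0.575, 0.723, 0.238]
wrist_force: [-0.2, 0.2, -1.0]
finger_gap: 0.0854
grip_force: 0.0
```

Request:
{"fn": "drive_tool", "kwargs": {"series": [[[0,0,0,0,0,0],[0,0,0,0,0,0],[0,0,0,0,0,0],[0,0,0,0,0,0],[0,0,0,0,0,0],[0,0,0,0,0,0],[0,0,0,0,0,0],[0,0,0,0,0,0]]], "jaw": -1, "grip_force": 40}}

```text
clock: 6.98
tcp_pos: [0.5394, -0.1344, 0.0792]
orientation: [-0.299, 0.575, 0.723, 0.238]
wrist_force: [0.2, -3.9, 4.7]
finger_gap: 0.0347
grip_force: 39.7
```

```bash
cat > arc.py <<'E'
from h import *
# arc about box y through pivot (x,z), tool rigid to lid: print per-row shift (share) for N equal steps of dth about tool y
s=env.get_state(); go()
q=s["orientation"]; R0=B.T@Rot.from_quat([q[1],q[2],q[3],q[0]]).as_matrix(); p0=B.T@(s["tcp_pos"]-O)
def arc(px,pz,total,N,final=(0,0)):
    # path: pivot = far lower edge, moving from its closed place by 'final' over the path
    for k in range(1,2):
        c=np.array([px,0,pz]); Rs=lambda th:Rot.from_rotvec([0,th,0]).as_matrix()
        prev=p0;Rp=R0
        for i in range(1,N+1):
            th=np.radians(total*i/N); f=np.array([final[0],0,final[1]])*i/N
            p=c+f+Rs(th)@(p0-c); Rn=Rs(th)@R0
            print(i,(Rp.T@(p-prev)/.12).round(3),(Rot.from_matrix(Rp.T@Rn).as_rotvec()/np.pi).round(4),p.round(3)); prev=p;Rp=Rn
arc(.055,.085,100,14)
E
python3 arc.py
```

```text
t 6.97 q [-0.64  0.83  0.23  1.62  0.48  0.54] tcp [ 0.5394 -0.1344  0.0792] F [ 0.2 -3.9  4.7]
R in box
 [[ 0.708  0.003  0.706]
 [ 0.003 -1.     0.001]
 [ 0.706  0.001 -0.708]] box pos [-0.0793  0.0003  0.0792]
1 [ 0.1    0.    -0.097] [ 0.0001 -0.0397  0.0001] [-0.079  0.     0.096]
2 [ 0.1    0.    -0.097] [ 0.0001 -0.0397  0.0001] [-0.077  0.     0.112]
3 [ 0.1    0.    -0.097] [ 0.0001 -0.0397  0.0001] [-0.072  0.     0.129]
4 [ 0.1    0.    -0.097] [ 0.0001 -0.0397  0.0001] [-0.066  0.     0.144]
5 [ 0.1    0.    -0.097] [ 0.0001 -0.0397  0.0001] [-0.057  0.     0.159]
6 [ 0.1    0.    -0.097] [ 0.0001 -0.0397  0.0001] [-0.047  0.     0.172]
7 [ 0.1    0.    -0.097] [ 0.0001 -0.0397  0.0001] [-0.036  0.     0.184]
8 [ 0.1    0.    -0.097] [ 0.0001 -0.0397  0.0001] [-0.023  0.     0.195]
9 [ 0.1    0.    -0.097] [ 0.0001 -0.0397  0.0001] [-0.009  0.     0.203]
10 [ 0.1    0.    -0.097] [ 0.0001 -0.0397  0.0001] [0.007 0.    0.21 ]
11 [ 0.1    0.    -0.097] [ 0.0001 -0.0397  0.0001] [0.023 0.    0.215]
12 [ 0.1    0.    -0.097] [ 0.0001 -0.0397  0.0001] [0.039 0.    0.218]
13 [ 0.1    0.    -0.097] [ 0.0001 -0.0397  0.0001] [0.056 0.    0.219]
14 [ 0.1    0.    -0.097] [ 0.0001 -0.0397  0.0001] [0.073 0.    0.218]
```

```bash
cat >> arc.py <<'E'
print("----")
c=np.array([.055,0,.085]);prev=p0;Rp=R0
for i in range(1,21):
    th=np.radians(5*i); f=np.array([-.0065*np.clip((i-2)/9,0,1),0,.0005*min(i,2)/2])
    Rs=Rot.from_rotvec([0,th,0]).as_matrix(); p=c+f+Rs@(p0-c); Rn=Rs@R0
    print(i,(Rp.T@(p-prev)/.12).round(3),p.round(3)); prev=p;Rp=Rn
E
python3 arc.py | sed -n '/----/,$p'
```

```text
----
1 [ 0.07   0.    -0.071] [-0.079  0.     0.091]
2 [ 0.07   0.    -0.071] [-0.078  0.     0.103]
3 [ 0.064  0.    -0.073] [-0.077  0.     0.115]
4 [ 0.064  0.    -0.072] [-0.075  0.     0.126]
5 [ 0.064  0.    -0.072] [-0.071  0.     0.137]
6 [ 0.063  0.    -0.071] [-0.067  0.     0.148]
7 [ 0.063  0.    -0.071] [-0.062  0.     0.158]
8 [ 0.063  0.    -0.07 ] [-0.056  0.     0.167]
9 [ 0.063  0.    -0.07 ] [-0.049  0.     0.176]
10 [ 0.063  0.    -0.069] [-0.042  0.     0.185]
11 [ 0.063  0.    -0.069] [-0.033  0.     0.192]
12 [ 0.069  0.    -0.069] [-0.024  0.     0.199]
13 [ 0.069  0.    -0.069] [-0.014  0.     0.205]
14 [ 0.069  0.    -0.069] [-0.003  0.     0.21 ]
15 [ 0.069  0.    -0.069] [0.008 0.    0.214]
16 [ 0.069  0.    -0.069] [0.019 0.    0.217]
17 [ 0.069  0.    -0.069] [0.031 0.    0.219]
18 [ 0.069  0.    -0.069] [0.043 0.    0.22 ]
19 [ 0.069  0.    -0.069] [0.054 0.    0.22 ]
20 [ 0.069  0.    -0.069] [0.066 0.    0.219]
```

Request:
{"fn": "drive_tool", "kwargs": {"series": [[[0.07,0,-0.071,0,-0.0278,0],[0.07,0,-0.071,0,-0.0278,0],[0.064,0,-0.073,0,-0.0278,0],[0.064,0,-0.072,0,-0.0278,0],[0.064,0,-0.072,0,-0.0278,0],[0.063,0,-0.071,0,-0.0278,0],[0.063,0,-0.071,0,-0.0278,0],[0.063,0,-0.07,0,-0.0278,0],[0.063,0,-0.07,0,-0.0278,0],[0.063,0,-0.069,0,-0.0278,0],[0.063,0,-0.069,0,-0.0278,0]]]}}

```text
clock: 8.35
tcp_pos: [0.528, -0.0886, 0.1915]
orientation: [0.069, 0.62, 0.78, -0.056]
wrist_force: [-0.9, 0.1, -0.4]
finger_gap: 0.0349
grip_force: 40.5
```

```bash
python3 - <<'E'
from h import *
go(O+B@[-.033,0,.192],pitch(100))
a=viewer.read_camera("scene")[150:330,200:440]; b=viewer.read_camera("side")[130:310,230:470]
cv2.imwrite("pics/t1.png",cv2.resize(np.vstack([a,b])[:,:,::-1],None,fx=1.6,fy=1.6))
E
```

```text
t 8.35 q [-0.23  0.21 -0.23  1.05 -0.16  1.11] tcp [ 0.528  -0.0886  0.1915] F [-0.9  0.1 -0.4]
R in box
 [[ 0.984  0.004 -0.177]
 [ 0.004 -1.     0.   ]
 [-0.177 -0.001 -0.984]] box pos [-0.0321  0.0013  0.1915]
shift share [-0.008  0.011 -0.003] norm 0.002
rot share [-0.      0.001   0.0012]
```

View pics/t1.png

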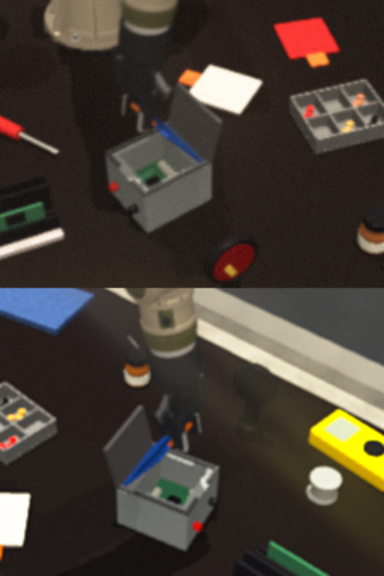

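The lid is tipping about its far edge, with forces near zero. Continuing.

Request:
{"fn": "drive_tool", "kwargs": {"series": [[[0.069,0,-0.069,0,-0.0278,0],[0.069,0,-0.069,0,-0.0278,0],[0.069,0,-0.069,0,-0.0278,0],[0.069,0,-0.069,0,-0.0278,0],[0.069,0,-0.069,0,-0.0278,0],[0.069,0,-0.069,0,-0.0278,0],[0.069,0,-0.069,0,-0.0278,0],[0.069,0,-0.069,0,-0.0278,0],[0.069,0,-0.069,0,-0.0278,0],[0,0,0,0,0,0],[0,0,0,0,0,0]]]}}

```text
clock: 9.82
tcp_pos: [0.5067, 0.0069, 0.2179]
orientation: [0.361, 0.552, 0.694, -0.288]
wrist_force: [0.3, 0.3, -0.8]
finger_gap: 0.035
grip_force: 40.4
```

```bash
python3 - <<'E'
from h import *
go(O+B@[.066,0,.219],pitch(145))
a=viewer.read_camera("scene")[170:310,230:420]; b=viewer.read_camera("side")[150:310,250:440]
cv2.imwrite("pics/t2.png",cv2.resize(np.vstack([a,b])[:,:,::-1],None,fx=2,fy=2,interpolation=cv2.INTER_CUBIC))
E
```

```text
t 9.82 q [ 0.33  0.32 -0.32  1.07 -0.95  1.74] tcp [0.5067 0.0069 0.2179] F [ 0.3  0.3 -0.8]
R in box
 [[ 0.573  0.003 -0.819]
 [ 0.002 -1.    -0.002]
 [-0.819 -0.001 -0.573]] box pos [0.0658 0.001  0.2179]
shift share [-0.007  0.008 -0.007] norm 0.002
rot share [0.0005 0.0002 0.0007]
```

View pics/t2.png

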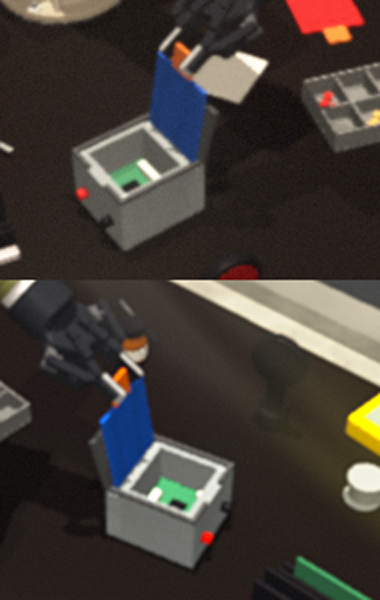

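Request:
{"fn": "drive_tool", "kwargs": {"series": [[[0.03,0,-0.03,0,-0.011,0],[0,0,0,0,0,0],[0,0,0,0,0,0]]]}}

```text
clock: 10.3
tcp_pos: [0.5057, 0.0117, 0.2179]
orientation: [0.374, 0.548, 0.687, -0.297]
wrist_force: [0.8, -0.5, -1.1]
finger_gap: 0.0348
grip_force: 40.4
```

Request:
{"fn": "drive_tool", "kwargs": {"series": [[[0,0,0,0,0,0],[0,0,0,0,0,0],[0,0,0,0,0,0],[0,0,0,0,0,0],[0,0,0,0,0,0],[0,0,0,0,0,0],[0,0,-0.2,0,0,0],[0,0,-0.2,0,0,0],[0,0,-0.2,0,0,0],[0,0,-0.2,0,0,0],[0,0,0,0,0,0],[0,0,0,0,0,0]]], "jaw": 1}}

```text
clock: 11.8
tcp_pos: [0.4874, 0.0904, 0.2692]
orientation: [0.374, 0.547, 0.687, -0.297]
wrist_force: [-0.6, -0.2, -0.2]
finger_gap: 0.0852
grip_force: 0.0
```

```bash
python3 - <<'E'
from h import *
go()
a=viewer.read_camera("scene"); b=viewer.read_camera("side")
cv2.imwrite("pics/scene3.png",a[:,:,::-1]);cv2.imwrite("pics/side3.png",b[:,:,::-1])
# predicted leaned lid: angle 105, underside far corner (.051,.083)
t=np.radians(105); X=np.array([-np.cos(t)*-1,0,-np.sin(t)])
X=np.array([np.cos(t),0,-np.sin(t)]); Z=np.array([np.sin(t),0,np.cos(t)]); Y=np.array([0,1,0])
c=np.array([.051,0,.083]); o=c-.055*X; print("pred origin",o, "tab end mid",o-.088*X+.003*Z)
def P(x,y,z): return O+B@(o+x*X+y*Y+z*Z)
ims=[]
for n,im,(x0,y0) in [("scene",a,(270,160)),("side",b,(270,170))]:
    m=np.ascontiguousarray(im[:,:,::-1]); C=cam(n)
    for q in ([(-.055,-.05),(.055,-.05),(.055,.05),(-.055,.05)],[(-.088,-.018),(-.055,-.018),(-.055,.018),(-.088,.018)]):
        uv=proj(C,np.array([P(u,v,0) for u,v in q])); cv2.polylines(m,[np.round(uv*8).astype(int)],1,(0,255,0),1,shift=3)
    ims.append(cv2.resize(m[y0:y0+130,x0:x0+130],None,fx=3,fy=3,interpolation=cv2.INTER_CUBIC))
cv2.imwrite("pics/t3.png",np.hstack(ims))
E
```

```text
t 11.8 q [ 0.5   0.41 -0.1   1.45 -0.94  2.05] tcp [0.4874 0.0904 0.2692] F [-0.6 -0.2 -0.2]
R in box
 [[ 0.543  0.003 -0.84 ]
 [ 0.001 -1.    -0.003]
 [-0.84   0.    -0.543]] box pos [0.1515 0.0013 0.2692]
pred origin [0.06523505 0.         0.13612592] tab end mid [0.0909089  0.         0.22035094]
```

View pics/t3.png

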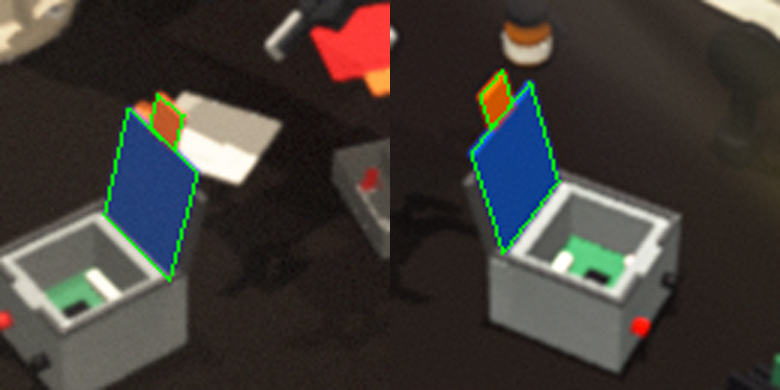

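The lid lies exactly on the predicted leaned pose (105°, tab up). Next is re-orienting to grip the tab from above across its thickness.

```bash
cat >> h.py <<'E'
t=np.radians(105); LX=np.array([np.cos(t),0,-np.sin(t)]); LZ=np.array([np.sin(t),0,np.cos(t)]); LY=np.array([0,1,0]); LO=np.array([.0652,0,.1361])
def lidp(x,y,z): return O+B@(LO+x*LX+y*LY+z*LZ)
RG=B@np.array([LY,LZ,LX]).T
E
python3 - <<'E'
from h import *
s=env.get_state(); up=np.array([0,0,.04])
q=s["orientation"]; R=Rot.from_quat([q[1],q[2],q[3],q[0]]).as_matrix(); print(np.linalg.det(RG))
print("up share",R.T@up/.12); go(lidp(-.145,0,.003),RG)
E
```

```text
1.0
up share [-2.79891960e-01 -5.60164672e-05 -1.81029276e-01]
t 11.9 q [ 0.5   0.41 -0.1   1.45 -0.94  2.05] tcp [0.4872 0.09   0.2692] F [-0.1  0.7  0.2]
R in box
 [[ 0.543  0.002 -0.84 ]
 [ 0.001 -1.    -0.002]
 [-0.84  -0.    -0.543]] box pos [0.1511 0.0016 0.2692]
shift share [-0.249  0.012  0.29 ] norm 0.046
rot share [-0.1826  0.1832 -0.4747]
```

Request:
{"fn": "drive_tool", "kwargs": {"series": [[[-0.28,0,-0.18,0,0,0],[0,0,0,-0.0183,0.0183,-0.0475],[0,0,0,-0.0183,0.0183,-0.0475],[0,0,0,-0.0183,0.0183,-0.0475],[0,0,0,-0.0183,0.0183,-0.0475],[0,0,0,-0.0183,0.0183,-0.0475],[0,0,0,-0.0183,0.0183,-0.0475],[0,0,0,-0.0183,0.0183,-0.0475],[0,0,0,-0.0183,0.0183,-0.0475],[0,0,0,-0.0183,0.0183,-0.0475],[0,0,0,-0.0183,0.0183,-0.0475],[0,0,0,0,0,0],[0,0,0,0,0,0]]]}}

```text
clock: 13.52
tcp_pos: [0.4871, 0.0901, 0.3092]
orientation: [0.015, -0.11, 0.985, -0.13]
wrist_force: [0.1, -0.0, -0.0]
finger_gap: 0.0855
grip_force: 0.0
```

```bash
python3 -c "
from h import *
go(lidp(-.145,0,.003),RG)"
```

```text
t 13.53 q [ 0.17  0.15 -0.03  1.38 -0.26 -0.05] tcp [0.4871 0.0901 0.3092] F [ 0.1 -0.  -0. ]
R in box
 [[ 0.     0.966 -0.259]
 [ 1.    -0.001 -0.001]
 [-0.002 -0.259 -0.966]] box pos [0.1512 0.0017 0.3092]
shift share [-0.014 -0.294  0.371] norm 0.057
rot share [-0.0002  0.0005 -0.0003]
```

Request:
{"fn": "drive_tool", "kwargs": {"series": [[[-0.007,-0.147,0.185,0,0,0],[-0.007,-0.147,0.185,0,0,0],[0,0,0,0,0,0],[0,0,0.167,0,0,0],[0,0,0.167,0,0,0],[0,0,0.167,0,0,0],[0,0,0.167,0,0,0],[0,0,0,0,0,0],[0,0,0,0,0,0]]]}}

```text
clock: 14.65
tcp_pos: [0.5042, 0.027, 0.1996]
orientation: [0.016, -0.112, 0.985, -0.13]
wrist_force: [-0.2, 0.1, -0.1]
finger_gap: 0.0854
grip_force: 0.0
```

```bash
python3 -c "
from h import *
go(lidp(-.065,0,.003),RG)"
```

```text
t 14.65 q [ 0.04  0.17 -0.27  1.08 -0.26 -0.19] tcp [0.5042 0.027  0.1996] F [-0.2  0.1 -0.1]
R in box
 [[-0.003  0.966 -0.259]
 [ 1.     0.002 -0.003]
 [-0.003 -0.259 -0.966]] box pos [ 0.0859 -0.0011  0.1996]
shift share [ 0.009 -0.004  0.014] norm 0.002
rot share [0.     0.001  0.0006]
```

Close with 60 N, then lift.

Request:
{"fn": "drive_tool", "kwargs": {"series": [[[0,0,0,0,0,0],[0,0,0,0,0,0],[0,0,0,0,0,0],[0,0,0,0,0,0],[0,0,0,0,0,0],[0,0,0,0,0,0],[0,0,0,0,0,0],[0,0,0,0,0,0],[0,0,0,0,0,0],[0,0,0,0,0,0]]], "jaw": -1, "grip_force": 60}}

```text
clock: 15.9
tcp_pos: [0.5044, 0.0253, 0.199]
orientation: [0.016, -0.111, 0.985, -0.131]
wrist_force: [0.4, -5.3, 1.9]
finger_gap: 0.0049
grip_force: 59.4
```

```bash
python3 - <<'E'
from h import *
s=env.get_state(); q=s["orientation"]; R=Rot.from_quat([q[1],q[2],q[3],q[0]]).as_matrix()
print(s["finger_gap"],s["grip_force"],"along -z tool share 120mm",-1,"up .12",R.T@[0,0,1])
go()
E
```

```text
0.004931826093575422 59.384357929229736 along -z tool share 120mm -1 up .12 [-0.00151417 -0.26068683 -0.96542223]
t 15.9 q [ 0.04  0.17 -0.27  1.08 -0.26 -0.19] tcp [0.5044 0.0253 0.199 ] F [ 0.4 -5.3  1.9]
R in box
 [[-0.002  0.965 -0.261]
 [ 1.     0.001 -0.002]
 [-0.002 -0.261 -0.965]] box pos [ 0.0842 -0.0008  0.199 ]
```

Request:
{"fn": "drive_tool", "kwargs": {"series": [[[0,-0.033,-0.12,0,0,0],[0,-0.065,-0.241,0,0,0],[0,-0.065,-0.241,0,0,0],[0,-0.065,-0.241,0,0,0],[0,-0.033,-0.12,0,0,0],[0,0,0,0,0,0],[0,0,0,-0.0417,0,0],[0,0,0,-0.0417,0,0],[0,0,0,0,0,0]]]}}

```text
clock: 17.02
tcp_pos: [0.5038, 0.0244, 0.3165]
orientation: [-0.001, -0.111, 0.994, 0.001]
wrist_force: [1.1, 0.0, -0.0]
finger_gap: 0.0053
grip_force: 59.4
```

Request:
{"fn": "drive_tool", "kwargs": {"series": [[[0,0,0,0,0,0.0571],[0,0,0,0,0,0.0571],[0,0,0,0,0,0.0571],[0,0,0,0,0,0.0571],[0,0,0,0,0,0.0571],[0,0,0,0,0,0.0571],[0,0,0,0,0,0.0571],[0,0,0,0,0,0.0571],[0,0,0,0,0,0.0571],[0,0,0,0,0,0.0571],[0,0,0,0,0,0]]]}}

```text
clock: 18.4
tcp_pos: [0.5034, 0.0266, 0.3173]
orientation: [-0.0, 0.705, 0.709, -0.0]
wrist_force: [-0.9, -0.6, -1.1]
finger_gap: 0.005
grip_force: 59.5
```

```bash
cat >> h.py <<'E'
RS=np.array([[0,1,0],[1,0,0],[0,0,-1.]]).T
RK=np.array([.487,-.307,0])
E
python3 -c "
from h import *
go(RK+[0,0,.24],RS); print(env.get_state()['finger_gap'])"
```

```text
t 18.4 q [-0.11  0.16  0.03  1.44 -0.    1.46] tcp [0.5034 0.0266 0.3173] F [-0.9 -0.6 -1.1]
R in box
 [[ 0.976 -0.216 -0.   ]
 [-0.216 -0.976  0.   ]
 [-0.    -0.    -1.   ]] box pos [ 8.560e-02 -1.000e-04  3.173e-01]
shift share [-2.779 -0.151  0.644] norm 0.343
rot share [-0.0001  0.      0.0018]
0.0050085392496193116
```

Request:
{"fn": "drive_tool", "kwargs": {"series": [[[-0.397,-0.0216,0,0,0,0.0018],[-0.397,-0.0216,0,0,0,0],[-0.397,-0.0216,0,0,0,0],[-0.397,-0.0216,0,0,0,0],[-0.397,-0.0216,0,0,0,0],[-0.397,-0.0216,0,0,0,0],[-0.397,-0.0216,0,0,0,0],[0,0,0.32,0,0,0],[0,0,0.32,0,0,0],[0,0,0.1,0,0,0],[0,0,0,0,0,0],[0,0,0,0,0,0]]]}}

```text
clock: 19.9
tcp_pos: [0.4859, -0.3078, 0.2308]
orientation: [0.001, 0.708, 0.706, 0.001]
wrist_force: [-0.2, 0.7, -0.7]
finger_gap: 0.0048
grip_force: 59.4
```

```bash
python3 - <<'E'
from h import *
go(RK+[0,0,.132],RS)
s=env.get_state(); T=s["tcp_pos"]
ims=[]
for n,(x0,y0) in [("scene",(140,180)),("side",(340,210))]:
    m=np.ascontiguousarray(viewer.read_camera(n)[:,:,::-1]); C=cam(n)
    def draw(pts,col): cv2.polylines(m,[np.round(proj(C,np.array(pts))*8).astype(int)],1,col,1,shift=3)
    for a,b in[(-.015,-.009),(.009,.015)]: draw([RK+[a,-.075,.072],RK+[b,-.075,.072],RK+[b,.075,.072],RK+[a,.075,.072]],(0,0,255))
    draw([RK+[-.03,-.075,.012],RK+[.07,-.075,.012],RK+[.07,.075,.012],RK+[-.03,.075,.012]],(0,255,255))
    zb=T[2]-.12
    draw([(T[0],T[1]-.05,zb),(T[0],T[1]+.05,zb),(T[0],T[1]+.05,zb+.11),(T[0],T[1]-.05,zb+.11)],(0,255,0))
    ims.append(cv2.resize(m[y0:y0+150,x0:x0+130],None,fx=3,fy=3,interpolation=cv2.INTER_CUBIC))
cv2.imwrite("pics/t4.png",np.hstack(ims))
E
```

```text
t 19.9 q [-0.7   0.31  0.02  1.27  0.    0.87] tcp [ 0.4859 -0.3078  0.2308] F [-0.2  0.7 -0.7]
R in box
 [[ 0.975 -0.223 -0.002]
 [-0.223 -0.975 -0.003]
 [-0.001  0.003 -1.   ]] box pos [-0.2365  0.0909  0.2308]
shift share [0.007 0.006 0.823] norm 0.099
rot share [ 0.0009  0.0003 -0.0006]
```

View pics/t4.png

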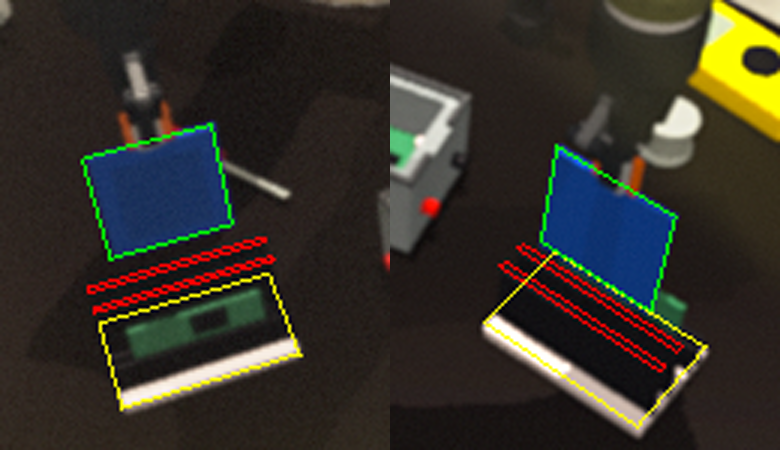

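Rack and lid outlines match both cameras to about 2 mm, so I'll lower in stages.

Request:
{"fn": "drive_tool", "kwargs": {"series": [[[0.007,0.007,0.07,0,0,0],[0,0,0.07,0,0,0],[0,0,0.07,0,0,0],[0,0,0.07,0,0,0],[0,0,0.07,0,0,0],[0,0,0.07,0,0,0],[0,0,0,0,0,0]]]}}

```text
clock: 20.88
tcp_pos: [0.4856, -0.3062, 0.1778]
orientation: [-0.001, 0.708, 0.706, 0.001]
wrist_force: [-0.6, 0.6, -1.1]
finger_gap: 0.0055
grip_force: 59.5
```

Request:
{"fn": "drive_tool", "kwargs": {"series": [[[0,0,0.066,0,0,0],[0,0,0.066,0,0,0],[0,0,0.066,0,0,0],[0,0,0.066,0,0,0],[0,0,0.066,0,0,0],[0,0,0,0,0,0],[0,0,0,0,0,0]]]}}

```text
clock: 21.75
tcp_pos: [0.4862, -0.3066, 0.1392]
orientation: [0.0, 0.708, 0.706, 0.001]
wrist_force: [-0.2, -0.2, -1.5]
finger_gap: 0.0052
grip_force: 59.5
```

Request:
{"fn": "drive_tool", "kwargs": {"series": [[[0,0,0.012,0,0,0],[0,0,0.012,0,0,0],[0,0,0.012,0,0,0],[0,0,0,0,0,0],[0,0,0,0,0,0]]]}}

```text
clock: 22.38
tcp_pos: [0.486, -0.3065, 0.1347]
orientation: [0.0, 0.708, 0.706, 0.001]
wrist_force: [-0.4, -0.4, -0.8]
finger_gap: 0.0051
grip_force: 59.5
```

Request:
{"fn": "drive_tool", "kwargs": {"series": [[[0,0,0.01,0,0,0],[0,0,0.01,0,0,0],[0,0,0,0,0,0],[0,0,0,0,0,0]]]}}

```text
clock: 22.88
tcp_pos: [0.4864, -0.3066, 0.1339]
orientation: [0.001, 0.708, 0.706, 0.001]
wrist_force: [-1.6, 1.7, 7.9]
finger_gap: 0.0051
grip_force: 60.8
```

Request:
{"fn": "drive_tool", "kwargs": {"series": [[[0,0,0.01,0,0,0],[0,0,0,0,0,0],[0,0,0,0,0,0]]]}}

```text
clock: 23.25
tcp_pos: [0.4866, -0.3066, 0.1339]
orientation: [0.001, 0.708, 0.706, 0.001]
wrist_force: [-3.2, 4.2, 14.4]
finger_gap: 0.005
grip_force: 61.8
```

The lid is on the floor (14 N up). Ease off, release and retreat upward.

Request:
{"fn": "drive_tool", "kwargs": {"series": [[[0,0,-0.015,0,0,0],[0,0,0,0,0,0]]]}}

```text
clock: 23.5
tcp_pos: [0.4865, -0.3067, 0.1339]
orientation: [0.001, 0.708, 0.706, 0.001]
wrist_force: [-1.2, 1.4, 7.4]
finger_gap: 0.0052
grip_force: 60.6
```

Request:
{"fn": "drive_tool", "kwargs": {"series": [[[0,0,0,0,0,0],[0,0,0,0,0,0],[0,0,0,0,0,0],[0,0,0,0,0,0],[0,0,0,0,0,0],[0,0,0,0,0,0],[0,0,0,0,0,0],[0,0,0,0,0,0],[0,0,-0.2,0,0,0],[0,0,-0.3,0,0,0],[0,0,-0.4,0,0,0],[0,0,-0.4,0,0,0],[0,0,0,0,0,0],[0,0,0,0,0,0],[0,0,0,0,0,0],[0,0,0,0,0,0]]], "jaw": 1}}

```text
clock: 25.5
tcp_pos: [0.4855, -0.3063, 0.2876]
orientation: [-0.001, 0.708, 0.706, 0.001]
wrist_force: [0.9, 0.4, 0.5]
finger_gap: 0.0853
grip_force: 0.0
```

```bash
python3 - <<'E'
from h import *
go()
ims=[]
for n,(x0,y0) in [("scene",(140,180)),("side",(340,210))]:
    m=viewer.read_camera(n)[:,:,::-1]
    ims.append(cv2.resize(m[y0:y0+150,x0:x0+130],None,fx=3,fy=3,interpolation=cv2.INTER_CUBIC))
cv2.imwrite("pics/t5.png",np.hstack(ims))
E
```

```text
t 25.5 q [-0.7   0.31  0.15  1.41  0.    0.87] tcp [ 0.4855 -0.3063  0.2876] F [0.9 0.4 0.5]
R in box
 [[ 0.974 -0.225  0.003]
 [-0.225 -0.974  0.   ]
 [ 0.002 -0.001 -1.   ]] box pos [-0.235   0.0911  0.2876]
```

View pics/t5.png

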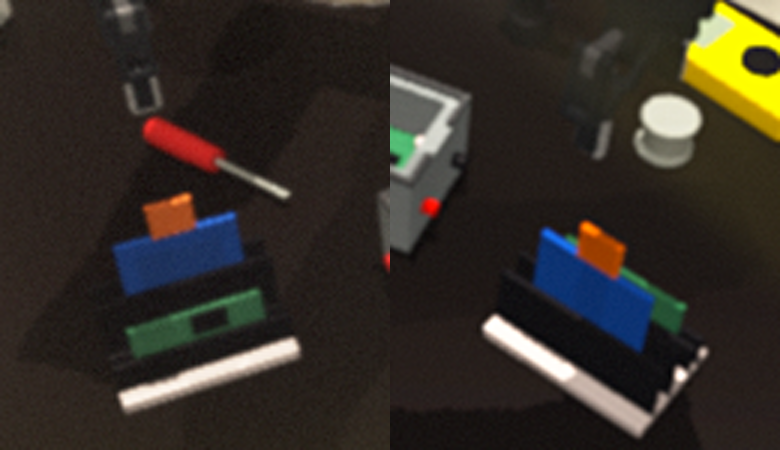

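The lid stands in the front slot, tab up and centred, with the gripper clear of it. Handing in.

```bash
python3 -c "
from h import *
print(order.hand_in())"
```

```text
the job is handed in; nothing more can be done
None
```

The lid was tipped open onto the rest and released, then lifted off and lowered upright, tab up, into the rack's empty slot. The job was handed in at about 25.6 s; the hand-in returned no verdict.

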